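# Drive the worn bush out of a grinder wheel

### The job

Take the thick drift from the plywood rack, feel its off-centre rod into the mouth of the grinder wheel's bore and drive the tight brass bush down out of the wheel into the tray underneath, pushing steadily and never harder than about 3 kg (30 N) on the bush or the wheel. Then stand the drift back upright in the same hole of the rack, fully seated, and leave everything else where it is.

Things in the scene. Friction and masses are not known exactly. Their poses are not given: they have to be found in the camera images.
- stand: fixed: a grinder idler wheel (rubber tyre 95 across round an aluminium hub, 48 thick) lying flat on two steel bars of an open stand with a 130 x 130 rimmed tray as its foot. Origin on the bench under the bore's axis, z up. The wheel's underside is 50 and its top 98 above the bench; the tray floor is 6 above the bench.
- bore_mouth (a point): centre of the top of the wheel's upright through bore, 98 above the bench. The bore's mouth is a shallow countersink, 45 across at the top face, narrowing evenly to 21 across at 5.5 below (too flat for a rod pressed on it to slide in by itself); from there a straight bore 21 across runs down to the wheel's underside.
- bush_center (a point): the brass bush, a tube 20 outside, 10 hole, 18 long, about 35 g, stuck tight in the lowest part of the bore, its lower end flush with the wheel's underside; this is its centre, so its top rim starts 30 below the bore mouth. It takes a steady push of about 6 to 13 N to slide it down (the same at any speed), lets go after about 17 of travel and falls into the tray.
- rack: fixed: plywood tool rack 75 (x) x 180 (y), 92 high, origin on the bench under its middle, z up. Its top plate has two holes 36 across at y = -42 and y = +42; one holds the drift, the other the punch.
- drift_center (a point): centre of the drift's upright wooden handle (34 across, 66 long), z up along it; 41 above the underside of the collar below it and 116 above the level of the rod's tip. In the rack this point is 133 above the bench. Total mass about 0.22 kg.
- punch_center (a point): bystander: a slimmer pin punch in the rack's other hole; handle 22 across, 50 long, same collar, rod 6 across (would slip through the bush's hole). The point is the centre of its handle, whose top is 150 above the bench.
- hammer_mark (a point): bystander: small hammer lying on the bench; point on the bench under the middle of it
- scales_mark (a point): bystander: stack of two dark wooden handle scales, 124 x 38 x 18; point at its centre
- blade_mark (a point): bystander: flat unground steel blade blank, about 235 x 30 x 5; point at the centre of its wide part
- collar_mark (a point): bystander: loose steel shaft collar, 44 across, 14 high, lying flat; its centre
- oil_mark (a point): bystander: closed grey bottle, 52 across, 130 high; its centre
- jar_mark (a point): bystander: closed glass jar, 60 across, 70 high; its centre
- drift: the whole drift, origin at the centre of its collar's underside. Steel collar 48 across, 8 thick, rests on the rack; from it a steel rod 14 across, 75 long (tip chamfered to 11) points down. IMPORTANT: the rod is parallel to the handle but stands 7 off its axis, to a side that differs each time, is not given by this pose, and stays put in use.
- bush: the whole bush, origin at the centre of its lower end

How it is judged:
By the outcome, as a careful person would: the job done as asked, in the order asked, and still so for the second after the job is handed in, with the robot touching nothing.
It also fails if it takes over 59 s, if anything falls off the work surface, if the arm or the gripper's body presses on something with over 40 N, if the wrist force passes 120 N, or if a joint passes its speed limit or range.

### The arm

A 7-joint arm with a two-finger parallel gripper is mounted at the origin on the work surface. World frame = base frame: x ahead of the robot, y to its left, z up, the work surface at z = 0. Lengths are in m, angles in rad, forces in N, time in s.
With the tool pointing down it reaches from about 0.35 to 0.9 m from the base axis. Payload 8.1 kg.
Tool frame: the origin (TCP) lies on the centre line of the jaws, within the pads' length; the fingertips stand 14 mm ahead of it and the grasp point (between the pads) lies 5 mm behind it (arm.tip_reach is the distance from the TCP to the fingertips, in m); z points along the fingers, y is the direction in which the jaws open and shut (so a half turn about z gives the same grasp; the last joint's range is limited). The gripper opens to 92 mm and grips with 3 to 60 N. Pads are 19 mm wide; open, the fingers measure 130 mm over their backs; the gripper's body (75 mm by 190 mm) begins 47 mm behind the grasp point.
Start: joints at [1.23, 0.434, 0.025, 1.573, -0.012, 1.134, -0.075], TCP at [0.147, -0.607, 0.241] pointing down, gripper open.
Joint ranges: [-2.62, 2.62], [-0.44, 2.09], [-1.27, 1.32], [0.08, 2.57], [-1.32, 4.46], [0.12, 2], [-2.74, 2.74]. Speed limits (rad/s): [2.22, 2.22, 3.01, 3.01, 3.14, 3.14, 3.14].

### API

Orientations are given as a rotation vector (axis times angle).
In Python, from cell import sensors, vision, arm, nets gives the robot as it stands.
- The arm moves only by the shell command python3 -m handwheel 'ROWS' [FORCE]. ROWS is JSON, a list of rows, each an object of numbers: "tx", "ty", "tz": the shift along the tool's x, y, z in cm; "wx", "wy", "wz": the turn, a rotation vector about the tool's x, y, z in degrees; "claw": the opening, from 0 (shut) to 1 (fully open). A call has 1 to 12 rows; each row is the pose to reach, as a shift and turn from the pose commanded when the call began, along the tool's axes at that moment; what a row does not reach only later rows make up. A row lasts 1/12 s, in which the tool goes at most 41.7 mm and 7.16 degrees, less where a joint would pass 70% of its speed; a pose out of reach is approached as far as the arm can. A call with a gripper value outside its range is refused whole. The fingers move at their own pace and stop on an object; FORCE is the grip in N (left out, the last holds). Time passes only in rows, so rows that repeat a pose let the fingers close. It gives the time, the measured TCP pose, the force and the opening at its end, in the units of the state.
- sensors.observe(): the state, without advancing time (a new reading comes with each control period).
- vision.get_image(name): name is "side" or "top" or "wrist"; returns (picture, depth): 480x640x3 uint8, blue, green, red; 480x640 float32, m along the optical axis (not along the pixel's ray), 0 where there is no reading.
- vision.camera_model(name): a dict with "K" (3x3 intrinsics, pixels), "k1" (the pictures are not rectified: a ray, as slopes to the right and down, at radius r is drawn at 1 + k1 r^2 times it, then the intrinsics apply), "xyz" and "attitude" of the camera in the world; the wrist camera has in their place "hand_eye" (4x4, takes a point from camera to tool coordinates, whose origin is the TCP and whose axes are the flange's). Camera axes: x right, y down, z forward; pixel columns grow to the right and rows downward; lengths in m; the calibration is good to about 2 mm. A picture is of the moment at which its call begins: read the wrist's pose just before it. camera_model takes no time and is no camera call.
- arm.sign_off(): hands the job in, once; it reports no verdict.
Trained networks look in the newest picture that a camera, given by its name, has taken for a name from the list of things; names that differ only in an ending like _2 or _b are one class to them, and where a whole thing is asked for, a point or a joint stands for the part that bears it (a point fixed in the world has none). Each returns a list of dicts, best first, with "score" (0 to 1); they miss things now and then, are a little off and sometimes report something else, mostly with a low value. They report only what shows in the picture. A call takes as long as a camera call.
- nets.cut_out(label, camera): "region" (480x640 bool, what is visible of it) and "uv" ([column, row] in pixels, amid what is visible of it).
The state is a dict: "clock": time; "joints": joint angles; "dq": joint speeds; "joint_efforts": joint torques, N m; "position": TCP position; "ee_rot": TCP orientation; "force": force on the tool from outside, world axes, zero at the start; "ft_torque": the same for the moment, N m; "width": opening from 0.0 (shut) to 1.0 (fully open).
Only numpy, scipy, OpenCV 4.12 (cv2) and the standard library are available. Lean on these libraries where they do the work, as an engineer would, in place of code of your own. Each camera call takes 0.05 s, during which the arm holds its last target.

## Working session

There is one attempt and no reset: what is moved stays moved. The work goes in short steps, Python scripts to look and compute and a shell command to move; the robot and the scene stay as the last step left them, time stands still between calls to the robot, and variables do not carry over. Pictures are saved under pics/ and viewed, and the job is handed in when it is done.

```bash
ls; mkdir -p pics; cat > h.py <<'E'
import numpy as np, cv2
from scipy.spatial.transform import Rotation as R
from cell import sensors, vision, arm, nets
def att(cm):
    a=np.array(cm["attitude"],float)
    return a if a.shape==(3,3) else R.from_rotvec(a).as_matrix()
def cam_pose(name,s=None):
    cm=vision.camera_model(name)
    if "hand_eye" in cm:
        s=s or sensors.observe()
        T=np.eye(4);T[:3,:3]=R.from_rotvec(s["ee_rot"]).as_matrix();T[:3,3]=s["position"]
        T=T@np.array(cm["hand_eye"]); return T
    T=np.eye(4);T[:3,:3]=att(cm);T[:3,3]=cm["xyz"];return T
def rays(name,uv):
    cm=vision.camera_model(name);K=np.array(cm["K"],float);k=cm["k1"]
    uv=np.atleast_2d(np.array(uv,float))
    d=np.array([k,0,0,0,0],float)
    p=cv2.undistortPoints(uv.reshape(-1,1,2),K,d).reshape(-1,2)
    return np.c_[p,np.ones(len(p))]
def pts(name,uv,z,T): # depth
    r=rays(name,uv)*np.atleast_1d(z)[:,None]
    return r@T[:3,:3].T+T[:3,3]
def at_z(name,uv,zw,T):
    d=rays(name,uv)@T[:3,:3].T
    return T[:3,3]+d*((zw-T[2,3])/d[:,2])[:,None]
def proj(name,P,T):
    cm=vision.camera_model(name);K=np.array(cm["K"],float)
    p=(np.atleast_2d(P)-T[:3,3])@T[:3,:3]; q=p[:,:2]/p[:,2:]
    q=q*(1+cm["k1"]*(q**2).sum(1))[:,None]
    return q@K[:2,:2].T+K[:2,2]
E
python3 - <<'E'
from h import *
print(sensors.observe())
for n in("side","top","wrist"):
    cm=vision.camera_model(n);print(n,cm)
    im,d=vision.get_image(n);cv2.imwrite(f"pics/{n}0.png",im);np.save(f"pics/{n}0.npy",d)
E
```

```text
pics
{'clock': 0.0, 'joints': array([ 1.23044378,  0.43515945,  0.02496007,  1.57411151, -0.01160971,
        1.13401181, -0.07508393]), 'dq': array([-0.00075124,  0.00178805,  0.00173771, -0.00106105, -0.0005375 ,
       -0.00187013, -0.00078547]), 'joint_efforts': array([ 1.45948001e-03, -6.67827272e+01,  9.85720418e-01, -3.14458466e+01,
       -6.04983210e-02,  4.29728057e-02,  9.63029242e-05]), 'position': array([ 0.14703662, -0.6069414 ,  0.2399787 ]), 'ee_rot': array([-3.11792584e+00, -3.72330070e-01,  4.81441941e-04]), 'force': array([0.57592091, 0.4333453 , 0.07675161]), 'ft_torque': array([-0.00710356, -0.01871053, -0.01016449]), 'width': 0.9998808527712335}
side {'K': array([[519.83117483,   0.        , 317.29856885],
       [  0.        , 519.83117483, 241.06256493],
       [  0.        ,   0.        ,   1.        ]]), 'k1': 0.031373535830172695, 'xyz': array([0.33865767, 0.47861088, 0.7876472 ]), 'attitude': array([-0.49865852,  2.7984082 , -0.9821817 ])}
top {'K': array([[533.68272157,   0.        , 317.29032839],
       [  0.        , 533.68272157, 237.03747631],
       [  0.        ,   0.        ,   1.        ]]), 'k1': -0.09080578961296533, 'xyz': array([ 0.3903929 , -0.01464587,  1.21121189]), 'attitude': array([-2.17039342,  2.15135341, -0.19248686])}
wrist {'K': array([[332.62828035,   0.        , 319.96671937],
       [  0.        , 332.62828035, 240.9511702 ],
       [  0.        ,   0.        ,   1.        ]]), 'k1': -0.06253137815872986, 'hand_eye': array([[ 2.30596652e-04, -9.63312780e-01, -2.68381136e-01,
         7.14369466e-02],
       [ 9.99999677e-01,  1.53357699e-05,  8.04167677e-04,
         7.57045619e-05],
       [-7.70549170e-04, -2.68381235e-01,  9.63312472e-01,
        -1.44860505e-01],
       [ 0.00000000e+00,  0.00000000e+00,  0.00000000e+00,
         1.00000000e+00]])}
```

View pics/side0.png

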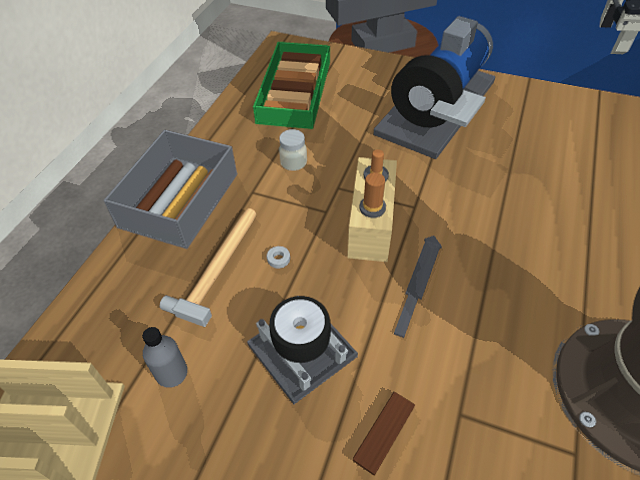

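View pics/top0.png

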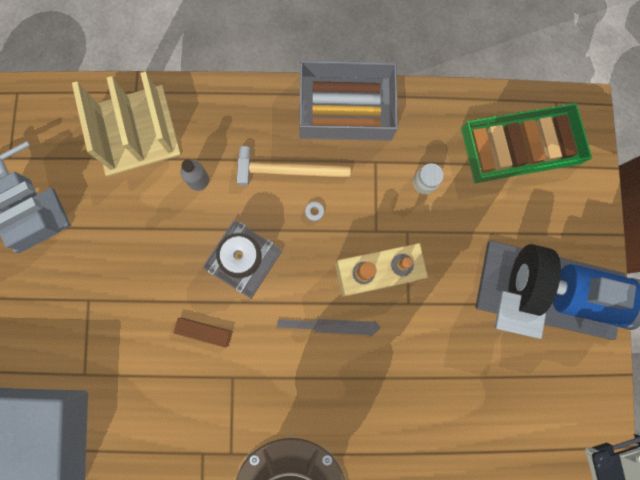

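View pics/wrist0.png

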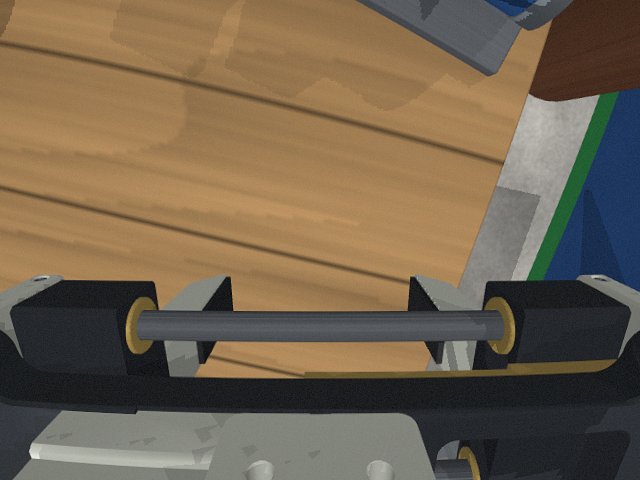

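Side view: the drift's thick handle is at about (374,190) and the slimmer punch behind it at (377,160). The wheel is at (300,325). Top view: drift (366,272), punch (404,263), wheel (238,255). Next I'll measure.

```bash
cat > m1.py <<'E'
from h import *
for n in("top","side"):
    im,d=vision.get_image(n);T=cam_pose(n)
    for lab in("drift_center","punch_center","bore_mouth","stand","rack","drift"):
        for r in nets.cut_out(lab,n)[:2]:
            m=r["region"]&(d>0)
            if m.sum()<5: print(n,lab,"few");continue
            v,u=np.nonzero(m);P=pts(n,np.c_[u,v],d[m],T)
            zt=np.percentile(P[:,2],95)
            top=P[P[:,2]>zt-.012]
            (c,_,_)=cv2.minAreaRect(top[:,:2].astype(np.float32)*1000)
            print(n,lab,round(r["score"],2),np.round(r["uv"]),m.sum(),"ztop",zt.round(3),"mean",top.mean(0).round(4),"box",np.round(c,1))
            np.save(f"pics/{n}_{lab}.npy",P)
E
python3 m1.py
```

```text
top drift_center 0.56 [364. 270.] 409 ztop 0.168 mean [ 0.4787 -0.1474  0.1648] box [ 478.4 -147.4]
top punch_center 0.63 [402. 265.] 383 ztop 0.151 mean [ 0.4974 -0.2292  0.1484] box [ 497.6 -229.6]
top bore_mouth 0.56 [241. 258.] 3362 ztop 0.1 mean [0.5144 0.1156 0.0967] box [514.7 116.3]
top bore_mouth 0.15 [316. 206.] 230 ztop 0.017 mean [ 0.6254 -0.0465  0.0129] box [625.6 -46.9]
top stand 0.73 [242. 259.] 3243 ztop 0.1 mean [0.5144 0.1156 0.0967] box [514.7 116.3]
top stand 0.22 [427. 178.] 683 ztop 0.072 mean [ 0.7002 -0.3037  0.0689] box [ 701.1 -303.7]
top rack 0.57 [381. 272.] 2208 ztop 0.095 mean [ 0.4868 -0.1869  0.0917] box [ 487.9 -188.8]
top rack 0.17 [202. 334.] 1019 ztop 0.021 mean [0.3508 0.2004 0.0175] box [351.1 200.3]
top drift 0.65 [366. 272.] 395 ztop 0.168 mean [ 0.4785 -0.1473  0.1648] box [ 478.9 -147.4]
side drift_center 0.85 [369. 197.] 981 ztop 0.166 mean [ 0.4788 -0.143   0.1638] box [ 479.6 -145.9]
side punch_center 0.57 [378. 165.] 381 ztop 0.151 mean [ 0.4975 -0.2243  0.1483] box [ 492.  -197.2]
side bore_mouth 0.88 [302. 348.] 6885 ztop 0.098 mean [0.5135 0.121  0.0963] box [514.4 117.3]
side stand 0.91 [302. 347.] 6606 ztop 0.098 mean [0.5133 0.1216 0.0963] box [515.  118.4]
side rack 0.59 [372. 227.] 2814 ztop 0.093 mean [ 0.4841 -0.1675  0.0912] box [ 488.8 -188. ]
side drift 0.92 [370. 198.] 978 ztop 0.166 mean [ 0.4789 -0.1431  0.1638] box [ 479.6 -145.9]
```

```bash
cat > m2.py <<'E'
from h import *
W=np.array([0.5145,0.1165,0.098])
for n in("top","side"):
    im=cv2.imread(f"pics/{n}0.png");T=cam_pose(n);g=cv2.cvtColor(im,cv2.COLOR_BGR2GRAY)
    u0=proj(n,W,T)[0]
    # rectify plane z=0.098 to 0.25mm/px
    s=0.25e-3;N=520
    jj,ii=np.meshgrid(np.arange(N),np.arange(N))
    P=np.c_[W[0]-(ii.ravel()-N/2)*s,W[1]-(jj.ravel()-N/2)*s,np.full(N*N,.098)]
    uv=proj(n,P,T).astype(np.float32).reshape(N,N,2)
    o=cv2.remap(im,uv[...,0],uv[...,1],cv2.INTER_CUBIC)
    cv2.imwrite(f"pics/rect_{n}.png",o)
    go=cv2.cvtColor(o,cv2.COLOR_BGR2GRAY)
    m=(go>150).astype(np.uint8)
    c=max(cv2.findContours(m,cv2.RETR_EXTERNAL,cv2.CHAIN_APPROX_NONE)[0],key=cv2.contourArea)
    e=cv2.fitEllipse(c);x,y=e[0]
    print(n,"hub",W[0]-(y-N/2)*s,W[1]-(x-N/2)*s,np.array(e[1])*s*1e3)
def delta(p,yawdeg=None,down=True):
    s=sensors.observe();Rt=R.from_rotvec(s["ee_rot"])
    d=Rt.inv().apply(np.array(p)-s["position"])*100
    x=Rt.apply([1,0,0]);y=np.degrees(np.arctan2(x[1],x[0]));return d.round(2),y
print(delta([0.4785,-0.1474,0.24]))
E
python3 m2.py; cd pics; python3 -c "
import cv2,numpy as np
cv2.imwrite('rect.png',cv2.resize(np.hstack([cv2.imread('rect_top.png'),cv2.imread('rect_side.png')]),(800,400)))"
```

```text
top hub 0.5155107192993164 0.11632683563232422 [75.65193176 76.02236176]
side hub 0.5158351936340332 0.11682473754882813 [75.39777374 75.97834015]
(array([ 43.03, -36.91,   0.07]), np.float64(13.614954946870428))
```

View pics/rect.png

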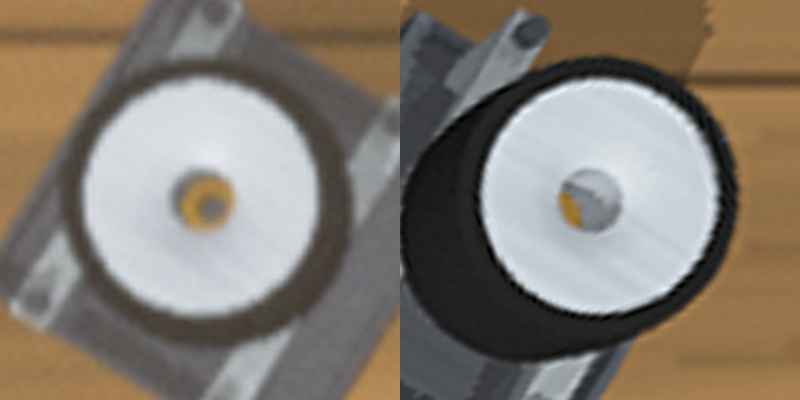

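The rectified views show the white hub concentric with the bore, and brass is visible inside. Both cameras put the bore at (0.5157, 0.1166). I'll move above the drift, then check the handle top the same way.

```bash
cat > m3.py <<'E'
from h import *
W=np.array([0.4785,-0.1470,0.166]);outs=[]
for n in("top","side"):
    im=cv2.imread(f"pics/{n}0.png");T=cam_pose(n)
    s=0.2e-3;N=400
    jj,ii=np.meshgrid(np.arange(N),np.arange(N))
    P=np.c_[W[0]-(ii.ravel()-N/2)*s,W[1]-(jj.ravel()-N/2)*s,np.full(N*N,W[2])]
    uv=proj(n,P,T).astype(np.float32).reshape(N,N,2)
    o=cv2.remap(im,uv[...,0],uv[...,1],cv2.INTER_CUBIC)
    cv2.circle(o,(N//2,N//2),int(.017/s),(0,255,0),1);outs.append(o)
cv2.imwrite("pics/recth.png",np.hstack(outs))
E
python3 m3.py
python3 -m handwheel '[{"tx":43,"ty":-36.9,"wz":-90,"claw":1},{"tx":43,"ty":-36.9,"wz":-90},{"tx":43,"ty":-36.9,"wz":-90},{"tx":43,"ty":-36.9,"wz":-90},{"tx":43,"ty":-36.9,"wz":-90},{"tx":43,"ty":-36.9,"wz":-90},{"tx":43,"ty":-36.9,"wz":-90},{"tx":43,"ty":-36.9,"wz":-90},{"tx":43,"ty":-36.9,"wz":-90},{"tx":43,"ty":-36.9,"wz":-90},{"tx":43,"ty":-36.9,"wz":-90},{"tx":43,"ty":-36.9,"wz":-90}]'
```

```text
invalid input
```

View pics/recth.png

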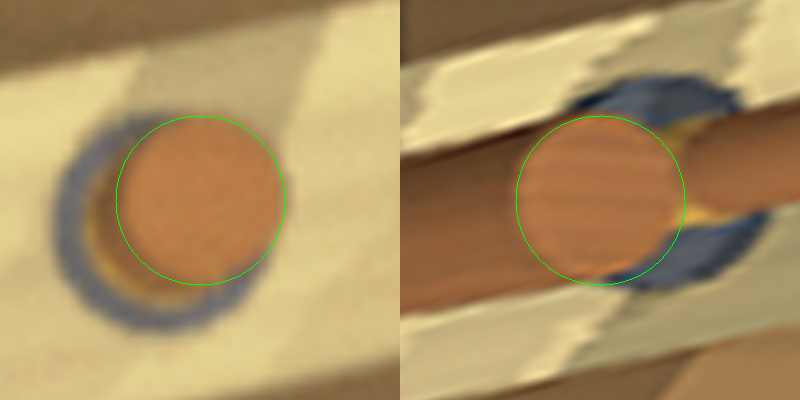

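The green circle sits on the handle top in both views, so the drift axis is at (0.4785, -0.147). The move was refused, so I'll try fully specified rows.

```bash
python3 -m handwheel '[{"tx":4,"ty":-3.4,"tz":0,"wx":0,"wy":0,"wz":-7,"claw":1}]'; python3 -m handwheel --help | head
```

```text
clock: 0.93
position: [0.1656, -0.5786, 0.2404]
ee_rot: [3.091, 0.544, -0.007]
force: [-0.3, -0.2, -0.3]
width: 0.999invalid input: not JSON, or not a number
```

```bash
cat > d.py <<'E'
import sys
from h import *
def delta(p):
    s=sensors.observe();Rt=R.from_rotvec(s["ee_rot"]);d=Rt.inv().apply(np.array(p)-s["position"])*100
    x=Rt.apply([1,0,0]);z=Rt.apply([0,0,1])
    print("clk",round(s["clock"],2),"pos",s["position"].round(4),"delta cm",d.round(2),"yaw",np.degrees(np.arctan2(x[1],x[0])).round(2),"z",z.round(4),"F",s["force"].round(1),"w",round(s["width"]*92,1))
if __name__=="__main__": delta([float(a) for a in sys.argv[1:4]])
E
python3 d.py 0.4785 -0.147 0.24
```

```text
clk 0.93 pos [ 0.1656 -0.5786  0.2404] delta cm [ 44.15 -29.87  -0.24] yaw 19.98 z [-0.0037 -0.0037 -1.    ] F [-0.3 -0.2 -0.3] w 91.9
```

```bash
python3 -m handwheel '[{"tx":43.6,"ty":-29.5,"tz":0,"wx":0,"wy":0,"wz":-83,"claw":1},{"tx":43.6,"ty":-29.5,"tz":0,"wx":0,"wy":0,"wz":-83,"claw":1},{"tx":43.6,"ty":-29.5,"tz":0,"wx":0,"wy":0,"wz":-83,"claw":1},{"tx":43.6,"ty":-29.5,"tz":0,"wx":0,"wy":0,"wz":-83,"claw":1},{"tx":43.6,"ty":-29.5,"tz":0,"wx":0,"wy":0,"wz":-83,"claw":1},{"tx":43.6,"ty":-29.5,"tz":0,"wx":0,"wy":0,"wz":-83,"claw":1},{"tx":43.6,"ty":-29.5,"tz":0,"wx":0,"wy":0,"wz":-83,"claw":1},{"tx":43.6,"ty":-29.5,"tz":0,"wx":0,"wy":0,"wz":-83,"claw":1},{"tx":43.6,"ty":-29.5,"tz":0,"wx":0,"wy":0,"wz":-83,"claw":1},{"tx":43.6,"ty":-29.5,"tz":0,"wx":0,"wy":0,"wz":-83,"claw":1},{"tx":43.6,"ty":-29.5,"tz":0,"wx":0,"wy":0,"wz":-83,"claw":1},{"tx":43.6,"ty":-29.5,"tz":0,"wx":0,"wy":0,"wz":-83,"claw":1}]'; python3 d.py 0.4785 -0.147 0.24
```

```text
clock: 1.93
position: [0.4615, -0.164, 0.2411]
ee_rot: [1.934, 2.475, 0.0]
force: [1.1, -1.1, -0.3]
width: 1.001
clk 1.93 pos [ 0.4615 -0.164   0.2411] delta cm [1.23 2.06 0.11] yaw 103.99 z [ 8.e-04 -6.e-04 -1.e+00] F [ 1.1 -1.1 -0.3] w 92.1
```

```bash
python3 -m handwheel '[{"tx":0,"ty":0,"tz":0,"wx":0,"wy":0,"wz":0,"claw":1},{"tx":0,"ty":0,"tz":0,"wx":0,"wy":0,"wz":0,"claw":1},{"tx":0,"ty":0,"tz":0,"wx":0,"wy":0,"wz":0,"claw":1}]'; python3 d.py 0.4785 -0.147 0.24
```

```text
clock: 2.18
position: [0.4603, -0.1661, 0.2406]
ee_rot: [-1.943, -2.468, 0.001]
force: [0.5, -0.5, -0.9]
width: 1.0
clk 2.18 pos [ 0.4603 -0.1661  0.2406] delta cm [1.43 2.22 0.06] yaw 103.58 z [-6.e-04 -5.e-04 -1.e+00] F [ 0.5 -0.5 -0.9] w 92.0
```

```bash
python3 -m handwheel '[{"tx":1.43,"ty":2.22,"tz":0,"wx":0,"wy":0,"wz":0.4,"claw":1},{"tx":1.43,"ty":2.22,"tz":2,"wx":0,"wy":0,"wz":0.4,"claw":1},{"tx":1.43,"ty":2.22,"tz":6,"wx":0,"wy":0,"wz":0.4,"claw":1},{"tx":1.43,"ty":2.22,"tz":9.5,"wx":0,"wy":0,"wz":0.4,"claw":1},{"tx":1.43,"ty":2.22,"tz":11.2,"wx":0,"wy":0,"wz":0.4,"claw":1},{"tx":1.43,"ty":2.22,"tz":11.2,"wx":0,"wy":0,"wz":0.4,"claw":1},{"tx":1.43,"ty":2.22,"tz":11.2,"wx":0,"wy":0,"wz":0.4,"claw":1}]'; python3 d.py 0.4785 -0.147 0.128
python3 - <<'E'
from h import *
im,d=vision.get_image("wrist");cv2.imwrite("pics/w1.png",im)
E
```

```text
clock: 2.77
position: [0.4778, -0.1479, 0.1285]
ee_rot: [-1.953, -2.459, 0.002]
force: [-0.9, -0.8, -0.3]
width: 0.999
clk 2.77 pos [ 0.4778 -0.1479  0.1285] delta cm [0.07 0.09 0.05] yaw 103.07 z [-0.002 -0.    -1.   ] F [-0.9 -0.8 -0.3] w 91.9
```

View pics/w1.png

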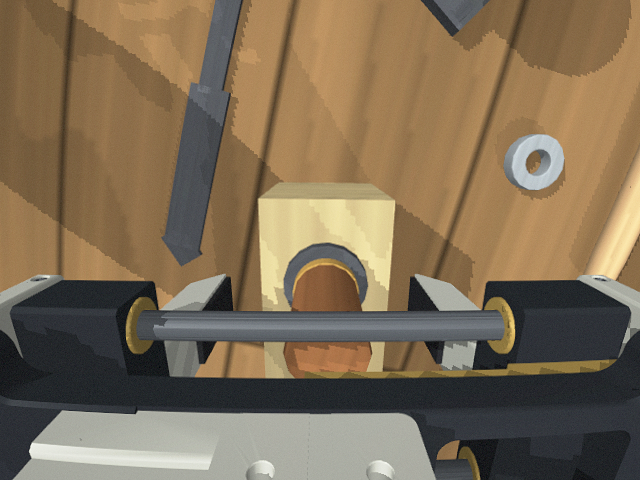

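The handle is centred between the jaws (column about 327), so I'll close on it.

```bash
python3 -m handwheel '[{"tx":0.05,"ty":0.07,"tz":0,"wx":0,"wy":0,"wz":0,"claw":0.6},{"tx":0.05,"ty":0.07,"tz":0,"wx":0,"wy":0,"wz":0,"claw":0.3},{"tx":0.05,"ty":0.07,"tz":0,"wx":0,"wy":0,"wz":0,"claw":0.3},{"tx":0.05,"ty":0.07,"tz":0,"wx":0,"wy":0,"wz":0,"claw":0.3},{"tx":0.05,"ty":0.07,"tz":0,"wx":0,"wy":0,"wz":0,"claw":0.3},{"tx":0.05,"ty":0.07,"tz":0,"wx":0,"wy":0,"wz":0,"claw":0.3},{"tx":0.05,"ty":0.07,"tz":0,"wx":0,"wy":0,"wz":0,"claw":0.3}]' 45; python3 d.py 0.4785 -0.147 0.128
```

```text
clock: 3.4
position: [0.4794, -0.1459, 0.1288]
ee_rot: [1.951, 2.462, -0.0]
force: [-0.0, 0.3, -0.9]
width: 0.54
clk 3.4 pos [ 0.4794 -0.1459  0.1288] delta cm [-0.09 -0.11  0.08] yaw 103.22 z [ 1.e-04 -1.e-04 -1.e+00] F [-0.   0.3 -0.9] w 49.7
```

```bash
python3 -m handwheel '[{"tx":0,"ty":0,"tz":0,"wx":0,"wy":0,"wz":0,"claw":0.3},{"tx":0,"ty":0,"tz":0,"wx":0,"wy":0,"wz":0,"claw":0.3},{"tx":0,"ty":0,"tz":0,"wx":0,"wy":0,"wz":0,"claw":0.3},{"tx":0,"ty":0,"tz":0,"wx":0,"wy":0,"wz":0,"claw":0.3},{"tx":0,"ty":0,"tz":0,"wx":0,"wy":0,"wz":0,"claw":0.3},{"tx":0,"ty":0,"tz":0,"wx":0,"wy":0,"wz":0,"claw":0.3}]' 45; python3 d.py 0.4785 -0.147 0.128
```

```text
clock: 3.9
position: [0.4795, -0.1458, 0.1287]
ee_rot: [1.951, 2.462, 0.0]
force: [0.5, -0.2, -0.4]
width: 0.364
clk 3.9 pos [ 0.4795 -0.1458  0.1287] delta cm [-0.09 -0.12  0.07] yaw 103.22 z [ 2.e-04  1.e-04 -1.e+00] F [ 0.5 -0.2 -0.4] w 33.5
```

```bash
python3 -m handwheel '[{"tx":0,"ty":0,"tz":-0.5,"wx":0,"wy":0,"wz":0,"claw":0.3},{"tx":0,"ty":0,"tz":-2,"wx":0,"wy":0,"wz":0,"claw":0.3},{"tx":0,"ty":0,"tz":-4.5,"wx":0,"wy":0,"wz":0,"claw":0.3},{"tx":0,"ty":0,"tz":-7.5,"wx":0,"wy":0,"wz":0,"claw":0.3},{"tx":0,"ty":0,"tz":-10,"wx":0,"wy":0,"wz":0,"claw":0.3},{"tx":0,"ty":0,"tz":-11,"wx":0,"wy":0,"wz":0,"claw":0.3},{"tx":0,"ty":0,"tz":-11,"wx":0,"wy":0,"wz":0,"claw":0.3},{"tx":0,"ty":0,"tz":-11,"wx":0,"wy":0,"wz":0,"claw":0.3},{"tx":0,"ty":0,"tz":-11,"wx":0,"wy":0,"wz":0,"claw":0.3}]' 45; python3 d.py 0.5 0 0.24
python3 - <<'E'
from h import *
im,d=vision.get_image("side");cv2.imwrite("pics/s2.png",im);np.save("pics/s2.npy",d)
s=sensors.observe();T=cam_pose("side");c=s["position"]-[0,0,.05]
u=proj("side",c,T)[0].astype(int);print(u)
x0,y0=max(u[0]-70,0),max(u[1]-60,0)
cv2.imwrite("pics/s2c.png",cv2.resize(im[y0:y0+130,x0:x0+140],None,fx=5,fy=4.6,interpolation=cv2.INTER_CUBIC))
print(x0,y0)
E
```

```text
clock: 4.65
position: [0.4783, -0.1459, 0.2371]
ee_rot: [-1.95, -2.46, 0.002]
force: [-0.2, -0.5, -2.0]
width: 0.367
clk 4.65 pos [ 0.4783 -0.1459  0.2371] delta cm [13.71  5.44 -0.29] yaw 103.21 z [-2.5e-03  4.0e-04 -1.0e+00] F [-0.2 -0.5 -2. ] w 33.8
[376 170]
306 110
```

View pics/s2c.png

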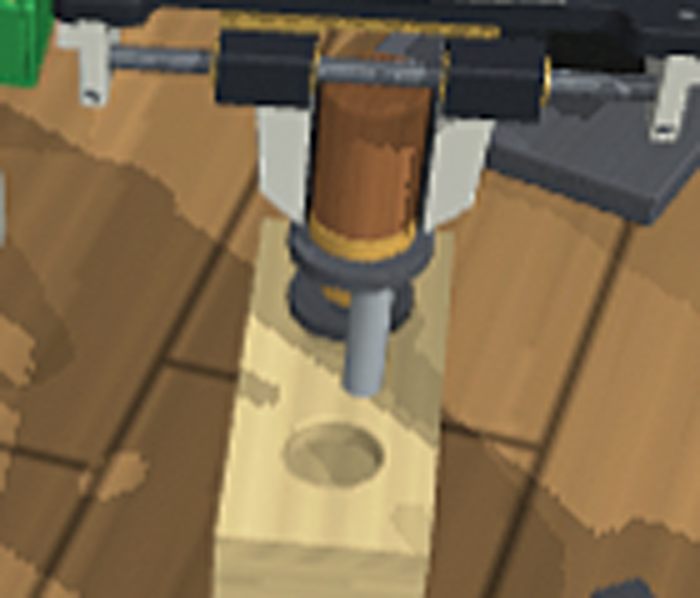

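The side view shows the rod under the collar, with its tip at about (378,194), shifted right of the handle axis. The empty rack hole is at about (373,209). I'll fit a cylinder to the rod.

```bash
cat > rod.py <<'E'
import sys
from h import *
from scipy.optimize import minimize
def fit(img,depth,pos,off=-0.1117,tag="r",n="side",free=True):
    T=cam_pose(n);pos=np.array(pos);zt=pos[2]+off
    c=proj(n,[pos[0],pos[1],zt+.02],T)[0].astype(int)
    x0,y0=c[0]-40,c[1]-45;S=6
    crop=cv2.resize(img[y0:y0+80,x0:x0+80],None,fx=S,fy=S,interpolation=cv2.INTER_CUBIC)
    A=np.linspace(0,2*np.pi,40,endpoint=False)
    def poly(dx,dy,z):
        P=[]
        for r,h in((.0055,0),(.007,.002),(.007,.045)):
            P.append(np.c_[pos[0]+dx+r*np.cos(A),pos[1]+dy+r*np.sin(A),np.full(40,z+h)])
        uv=(proj(n,np.vstack(P),T)-[x0-.0+(-.5),y0-.5])*S-.5
        return uv
    # rod mask: bluish-gray: b>=r
    b,g,r=[crop[...,i].astype(int) for i in range(3)]
    m=((b-r)>5)&(b>90)
    best=None
    dbg=crop.copy();dbg[m]=(0,0,255)
    lab,st=cv2.connectedComponentsWithStats(m.astype(np.uint8))[1:3]
    return crop,m,dbg,poly,(x0,y0)
if __name__=="__main__":
    im=cv2.imread("pics/s2.png");d=np.load("pics/s2.npy")
    crop,m,dbg,poly,o=fit(im,d,[0.4783,-0.1459,0.2371])
    cv2.imwrite("pics/rodm.png",np.hstack([crop,dbg])[:, :]);print(o)
E
python3 rod.py
python3 - <<'E'
import cv2
i=cv2.imread("pics/rodm.png");cv2.imwrite("pics/rodm2.png",cv2.resize(i,(800,400)))
E
```

```text
(np.int64(334), np.int64(142))
```

View pics/rodm2.png

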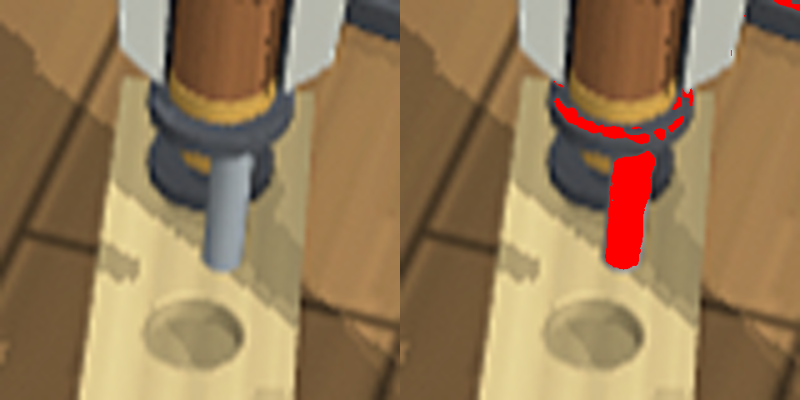

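```bash
cat >> rod.py <<'E'
def solve(im,d,pos,off=-0.1117,out=None):
    crop,m,dbg,poly,(x0,y0)=fit(im,d,pos,off)
    nl,lab,st,ce=cv2.connectedComponentsWithStats(m.astype(np.uint8))
    # component: pick the largest near image centre, tall
    k=max(range(1,nl),key=lambda i: st[i,4]-50*abs(ce[i,0]-240)*0.5)
    mm=(lab==k).astype(np.uint8)
    x,y,w,h=st[k,:4];y1=y+h;ycut=y+int(h*.15)
    def cost(p):
        uv=poly(p[0]/1e3,p[1]/1e3,pos[2]+off)
        can=np.zeros_like(mm);cv2.fillConvexPoly(can,cv2.convexHull(np.round(uv*16).astype(np.int32)),1,shift=4)
        return ((can!=mm)[ycut:]).sum()
    best=min(((cost((a,b)),a,b) for a in np.arange(-14,14.1,2) for b in np.arange(-14,14.1,2)))
    r=minimize(cost,best[1:],method="Nelder-Mead",options=dict(initial_simplex=[[best[1],best[2]],[best[1]+1.5,best[2]],[best[1],best[2]+1.5]]))
    hull=cv2.convexHull(np.round(poly(r.x[0]/1e3,r.x[1]/1e3,pos[2]+off)).astype(np.int32))
    o=crop.copy();cv2.polylines(o,[hull],True,(0,255,0),1)
    if out: cv2.imwrite(out,o)
    # depth check
    v,u=np.nonzero(cv2.erode(mm,np.ones((13,13))));u=(x0+(u+.5)/6).astype(int);v=(y0+(v+.5)/6).astype(int)
    px=np.unique(np.c_[u,v],axis=0);z=d[px[:,1],px[:,0]];ok=z>0
    P=pts("side",px[ok],z[ok],cam_pose("side"))
    return r.x,r.fun,mm.sum(),P
E
cat > r1.py <<'E'
from rod import *
im=cv2.imread("pics/s2.png");d=np.load("pics/s2.npy");pos=np.array([0.4783,-0.1459,0.2371])
x,f,n,P=solve(im,d,pos,out="pics/rf.png");print("tip-TCP mm",x,f,n)
v=cam_pose("side")[:3,3]-[*(pos[:2]+x/1e3),.15];v/=np.linalg.norm(v[:2])
print("depth: rod surface mean",(P.mean(0)-pos)*1e3,"-> axis",(P.mean(0)[:2]-pos[:2]-v[:2]*.006)*1e3)
# hole and collar check
E
python3 r1.py; python3 -c "
import sys;sys.argv=['']
exec(open('h.py').read())
T=cam_pose('side')
print('hole',at_z('side',[[334+193/5,142+335/5]],.092,T)) 
"
```

```text
tip-TCP mm [-4.59507561 -9.21914387] 619.0 5962
depth: rod surface mean [ -6.45904856  -0.89882982 -79.42128641] -> axis [-5.20853286 -6.76706725]
hole [[ 0.47839789 -0.1453964   0.092     ]]
```

View pics/rf.png

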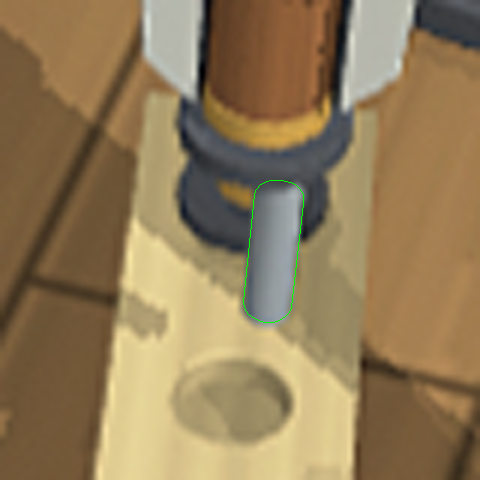

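```bash
python3 d.py 0.5207 0.1234 0.237
```

```text
clk 4.7 pos [ 0.4783 -0.1458  0.237 ] delta cm [2.524e+01 1.029e+01 1.000e-02] yaw 103.22 z [-2.9e-03  7.0e-04 -1.0e+00] F [ 0.2 -0.  -1.7] w 33.4
```

```bash
python3 -m handwheel '[{"tx":2,"ty":0.8,"tz":0,"wx":0,"wy":0,"wz":0,"claw":0.3},{"tx":5,"ty":2,"tz":0,"wx":0,"wy":0,"wz":0,"claw":0.3},{"tx":8.5,"ty":3.5,"tz":0,"wx":0,"wy":0,"wz":0,"claw":0.3},{"tx":12,"ty":4.9,"tz":0,"wx":0,"wy":0,"wz":0,"claw":0.3},{"tx":15.5,"ty":6.3,"tz":0,"wx":0,"wy":0,"wz":0,"claw":0.3},{"tx":19,"ty":7.7,"tz":0,"wx":0,"wy":0,"wz":0,"claw":0.3},{"tx":22,"ty":9,"tz":0,"wx":0,"wy":0,"wz":0,"claw":0.3},{"tx":24.2,"ty":9.9,"tz":0,"wx":0,"wy":0,"wz":0,"claw":0.3},{"tx":25.2,"ty":10.3,"tz":0,"wx":0,"wy":0,"wz":0,"claw":0.3},{"tx":25.2,"ty":10.3,"tz":0,"wx":0,"wy":0,"wz":0,"claw":0.3},{"tx":25.2,"ty":10.3,"tz":0,"wx":0,"wy":0,"wz":0,"claw":0.3},{"tx":25.2,"ty":10.3,"tz":0,"wx":0,"wy":0,"wz":0,"claw":0.3}]' 45; python3 d.py 0.5207 0.1234 0.237
cat > r2.py <<'E'
import sys
from rod import *
k=sys.argv[1]
s=sensors.observe();pos=s["position"]
im,d=vision.get_image("side");cv2.imwrite(f"pics/s{k}.png",im);np.save(f"pics/s{k}.npy",d)
try:
    x,f,n,P=solve(im,d,pos,out=f"pics/rf{k}.png");print("tip-TCP mm",x,f,n)
    v=cam_pose("side")[:3,3]-[*(pos[:2]+x/1e3),.15];v/=np.linalg.norm(v[:2])
    print("-> axis by depth",(P.mean(0)[:2]-pos[:2]-v[:2]*.006)*1e3)
except Exception as e: print(e)
c=proj("side",pos-[0,0,.09],cam_pose("side"))[0].astype(int);print(c)
cv2.imwrite(f"pics/sc{k}.png",cv2.resize(im[c[1]-60:c[1]+60,c[0]-70:c[0]+70],None,fx=5,fy=5,interpolation=cv2.INTER_CUBIC))
E
python3 r2.py 3
```

```text
clock: 5.7
position: [0.5218, 0.1211, 0.2378]
ee_rot: [-1.953, -2.46, 0.003]
force: [-0.3, -0.7, -1.8]
width: 0.366
clk 5.7 pos [0.5218 0.1211 0.2378] delta cm [ 0.25 -0.05  0.08] yaw 103.12 z [-0.0016 -0.0015 -1.    ] F [-0.3 -0.7 -1.8] w 33.6
tip-TCP mm [-10.03383946  12.01392889] 50493.0 60469
-> axis by depth [-3.21845248 -9.89367587]
[292 304]
```

View pics/sc3.png

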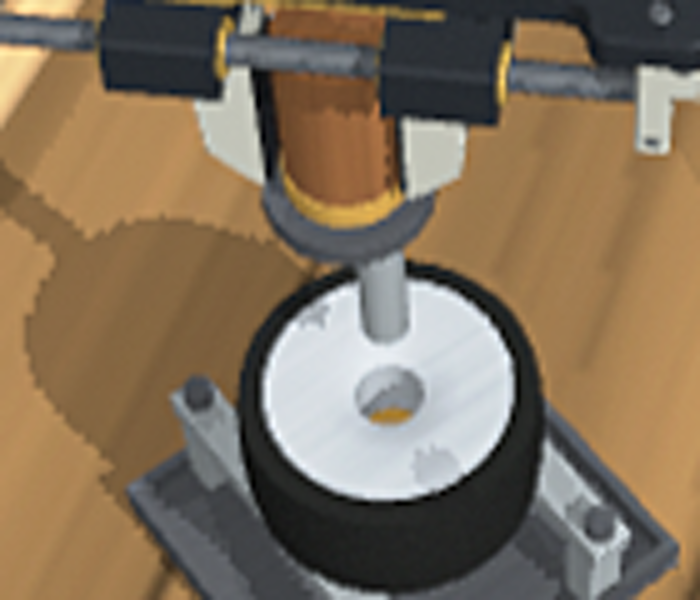

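View pics/rf3.png

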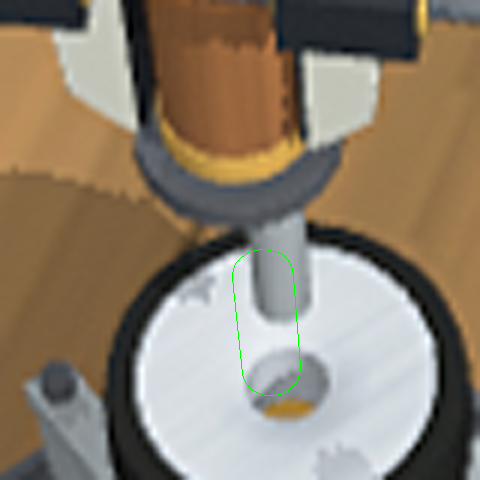

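The rod hangs over the wheel with its tip at about crop (386,340), and the bore is below it at (390,395). The hub confused the mask, so I'll redo the fit inside a restricted box.

```bash
cat > r3.py <<'E'
from rod import *
im=cv2.imread("pics/s3.png");d=np.load("pics/s3.npy");pos=np.array([0.5218,0.1211,0.2378])
crop,m,dbg,poly,(x0,y0)=fit(im,d,pos)
g=cv2.cvtColor(crop,cv2.COLOR_BGR2GRAY)
mm=np.zeros_like(g);sub=g[262:335,240:330]
mm[262:335,240:330]=(sub<196)
nl,lab,st,ce=cv2.connectedComponentsWithStats(mm);k=lab[280,282];mm=(lab==k).astype(np.uint8);print(st[k])
for off in(-.1107,-.1117,-.1127):
    def cost(p):
        uv=poly(p[0]/1e3,p[1]/1e3,pos[2]+off)
        can=np.zeros_like(mm);cv2.fillConvexPoly(can,cv2.convexHull(np.round(uv*16).astype(np.int32)),1,shift=4)
        return ((can!=mm)[264:,:]).sum()
    b=min(((cost((a,b)),a,b) for a in np.arange(-14,14.1,1) for b in np.arange(-14,14.1,1)))
    r=minimize(cost,b[1:],method="Nelder-Mead",options=dict(initial_simplex=[[b[1],b[2]],[b[1]+1.,b[2]],[b[1],b[2]+1.]]))
    print(off,r.x,r.fun,mm.sum())
o=crop.copy();o[mm>0]=(0,0,255);cv2.polylines(o,[cv2.convexHull(poly(r.x[0]/1e3,r.x[1]/1e3,pos[2]+off).astype(np.int32))],True,(0,255,0),1)
cv2.imwrite("pics/rf3b.png",o)
v,u=np.nonzero(cv2.erode(mm,np.ones((13,13))));u=(x0+(u+.5)/6).astype(int);v=(y0+(v+.5)/6).astype(int)
px=np.unique(np.c_[u,v],axis=0);z=d[px[:,1],px[:,0]];P=pts("side",px[z>0],z[z>0],cam_pose("side"))
vv=cam_pose("side")[:3,3]-[*pos[:2],.15];e=vv/np.linalg.norm(vv[:2])
print("depth axis",(P[:,:2].mean(0)-pos[:2]-e[:2]*.006)*1e3,P.std(0)*1e3)
# handle axis from depth
c=proj("side",pos+[0,0,-.01],cam_pose("side"))[0].astype(int);print(c)
w=[(uu,vv2) for uu in range(c[0]-25,c[0]+26) for vv2 in range(c[1]-25,c[1]+26)]
w=np.array(w);z=d[w[:,1],w[:,0]];b=im[w[:,1],w[:,0]].astype(int)
k=(z>0)&(b[:,2]-b[:,0]>40);P=pts("side",w[k],z[k],cam_pose("side"));P=P[(P[:,2]>pos[2]-.03)&(P[:,2]<pos[2]+.03)&(np.hypot(*(P[:,:2]-pos[:2]).T)<.03)]
f=lambda q:((np.hypot(P[:,0]-pos[0]-q[0],P[:,1]-pos[1]-q[1])-.017)**2).sum()
q=minimize(f,[0,0],method="Nelder-Mead").x;print("handle-TCP",q*1e3,len(P))
E
python3 r3.py
```

```text
[ 249  262   63   62 3419]
-0.1107 [-5.29848719 -6.89349794] 139.0 3419
-0.1117 [-5.02766633 -7.41470301] 142.0 3419Traceback (most recent call last):
  File "r3.py", line 14, in <module>
    r=minimize(cost,b[1:],method="Nelder-Mead",options=dict(initial_simplex=[[b[1],b[2]],[b[1]+1.,b[2]],[b[1],b[2]+1.]]))
    res = _minimize_neldermead(fun, x0, args, callback, bounds=bounds,
                               **options)
    fsim[j] = func(sim[j])
              ~~~~^^^^^^^^
    fx = function(np.copy(x), *(wrapper_args + args))
  File "r3.py", line 10, in cost
    uv=poly(p[0]/1e3,p[1]/1e3,pos[2]+off)
  File "rod.py", line 14, in poly
    uv=(proj(n,np.vstack(P),T)-[x0-.0+(-.5),y0-.5])*S-.5
        ~~~~^^^^^^^^^^^^^^^^^^
  File "h.py", line 27, in proj
    cm=vision.camera_model(name);K=np.array(cm["K"],float)
ValueError: time passes only in moves, steps and waits
```

```bash
python3 - <<'E'
s=open("h.py").read()
s=s.replace("def att(cm)","import functools\n@functools.lru_cache(None)\ndef CM(n): return vision.camera_model(n)\ndef att(cm)").replace("cm=vision.camera_model(name)","cm=CM(name)")
open("h.py","w").write(s)
E
python3 -m handwheel '[{"tx":0.28,"ty":-0.05,"tz":0.5,"wx":0,"wy":0,"wz":0,"claw":0.3},{"tx":0.28,"ty":-0.05,"tz":1.5,"wx":0,"wy":0,"wz":0,"claw":0.3},{"tx":0.28,"ty":-0.05,"tz":2.3,"wx":0,"wy":0,"wz":0,"claw":0.3},{"tx":0.28,"ty":-0.05,"tz":2.5,"wx":0,"wy":0,"wz":0,"claw":0.3},{"tx":0.28,"ty":-0.05,"tz":2.5,"wx":0,"wy":0,"wz":0,"claw":0.3},{"tx":0.28,"ty":-0.05,"tz":2.5,"wx":0,"wy":0,"wz":0,"claw":0.3},{"tx":0.28,"ty":-0.05,"tz":2.5,"wx":0,"wy":0,"wz":0,"claw":0.3}]' 45; python3 d.py 0.5208 0.1237 0.212
python3 r3.py
python3 r2.py 4
```

```text
clock: 6.33
position: [0.5211, 0.1257, 0.2139]
ee_rot: [1.951, 2.462, 0.0]
force: [0.4, -0.2, -2.0]
width: 0.364
clk 6.33 pos [0.5211 0.1257 0.2139] delta cm [-0.19 -0.07  0.19] yaw 103.22 z [ 3.e-04  1.e-04 -1.e+00] F [ 0.4 -0.2 -2. ] w 33.5
[ 249  262   63   62 3419]
-0.1107 [-5.29848719 -6.89349794] 139.0 3419
-0.1117 [-5.02766633 -7.41470301] 142.0 3419
-0.1127 [-4.77001953 -7.95727539] 144.0 3419
depth axis [-4.74207536 -7.01779225] [3.37140603 1.64976019 6.99235964]
[289 272]
handle-TCP [-0.52650928 -1.86395645] 571
tip-TCP mm [-1.37634802 15.87191868] 47834.0 57907
-> axis by depth [ -4.95438177 -10.00110093]
[292 315]
```

View pics/sc4.png

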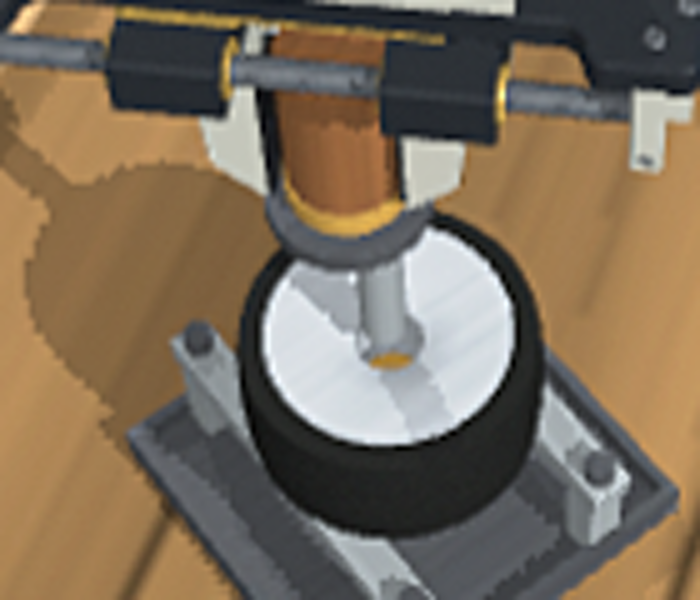

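```bash
python3 -m handwheel '[{"tx":-0.1,"ty":-0.05,"tz":0.1,"wx":0,"wy":0,"wz":0,"claw":0.3},{"tx":-0.1,"ty":-0.05,"tz":0.1,"wx":0,"wy":0,"wz":0,"claw":0.3},{"tx":-0.1,"ty":-0.05,"tz":0.1,"wx":0,"wy":0,"wz":0,"claw":0.3},{"tx":-0.1,"ty":-0.05,"tz":0.1,"wx":0,"wy":0,"wz":0,"claw":0.3}]' 45; python3 d.py 0.5207 0.1238 0.212;python3 -m handwheel '[{"tx":0,"ty":0,"tz":0,"wx":0,"wy":0,"wz":0,"claw":0.3},{"tx":0,"ty":0,"tz":0,"wx":0,"wy":0,"wz":0,"claw":0.3}]' 45; python3 d.py 0.5207 0.1238 0.212
```

```text
clock: 6.72
position: [0.5207, 0.1245, 0.2128]
ee_rot: [1.951, 2.462, 0.0]
force: [0.4, -0.8, -2.7]
width: 0.366
clk 6.72 pos [0.5207 0.1245 0.2128] delta cm [-0.07 -0.01  0.08] yaw 103.22 z [ 1.e-04 -0.e+00 -1.e+00] F [ 0.4 -0.8 -2.7] w 33.7
clock: 6.88
position: [0.5206, 0.1245, 0.2127]
ee_rot: [1.951, 2.462, -0.0]
force: [0.3, -0.0, -1.7]
width: 0.363
clk 6.88 pos [0.5206 0.1245 0.2127] delta cm [-0.07 -0.01  0.07] yaw 103.22 z [ 0. -0. -1.] F [ 0.3 -0.  -1.7] w 33.4
```

```bash
python3 -m handwheel '[{"tx":-0.06,"ty":0,"tz":0.15,"wx":0,"wy":0,"wz":0,"claw":0.3},{"tx":-0.06,"ty":0,"tz":0.3,"wx":0,"wy":0,"wz":0,"claw":0.3},{"tx":-0.06,"ty":0,"tz":0.45,"wx":0,"wy":0,"wz":0,"claw":0.3},{"tx":-0.06,"ty":0,"tz":0.5,"wx":0,"wy":0,"wz":0,"claw":0.3},{"tx":-0.06,"ty":0,"tz":0.5,"wx":0,"wy":0,"wz":0,"claw":0.3}]' 45; python3 d.py 0.5207 0.1238 0.2047; python3 -m handwheel '[{"tx":0,"ty":0,"tz":0.1,"wx":0,"wy":0,"wz":0,"claw":0.3},{"tx":0,"ty":0,"tz":0.2,"wx":0,"wy":0,"wz":0,"claw":0.3},{"tx":0,"ty":0,"tz":0.2,"wx":0,"wy":0,"wz":0,"claw":0.3}]' 45; python3 d.py 0.5207 0.1238 0.2047
```

```text
clock: 7.3
position: [0.5207, 0.1239, 0.2075]
ee_rot: [-1.951, -2.462, 0.001]
force: [-0.5, 0.1, -1.3]
width: 0.366
clk 7.3 pos [0.5207 0.1239 0.2075] delta cm [-0.01  0.    0.28] yaw 103.22 z [-4.e-04 -1.e-04 -1.e+00] F [-0.5  0.1 -1.3] w 33.7
clock: 7.55
position: [0.5207, 0.1239, 0.2055]
ee_rot: [-1.951, -2.462, 0.0]
force: [-0.3, -0.1, -1.5]
width: 0.363
clk 7.55 pos [0.5207 0.1239 0.2055] delta cm [-0.01 -0.    0.08] yaw 103.22 z [-3.e-04 -1.e-04 -1.e+00] F [-0.3 -0.1 -1.5] w 33.4
```

```bash
for i in 1 2; do python3 -m handwheel '[{"tx":0,"ty":0,"tz":0.1,"wx":0,"wy":0,"wz":0,"claw":0.3},{"tx":0,"ty":0,"tz":0.15,"wx":0,"wy":0,"wz":0,"claw":0.3},{"tx":0,"ty":0,"tz":0.15,"wx":0,"wy":0,"wz":0,"claw":0.3}]' 45; python3 d.py 0.5207 0.1238 0.1797;done
```

```text
clock: 7.8
position: [0.5207, 0.1239, 0.2041]
ee_rot: [-1.951, -2.462, 0.0]
force: [-0.1, 0.1, -2.3]
width: 0.362
clk 7.8 pos [0.5207 0.1239 0.2041] delta cm [-0.01 -0.01  2.44] yaw 103.22 z [-1.e-04 -1.e-04 -1.e+00] F [-0.1  0.1 -2.3] w 33.3
clock: 8.05
position: [0.5207, 0.1239, 0.2026]
ee_rot: [-1.951, -2.462, 0.0]
force: [0.6, 0.2, -2.5]
width: 0.366
clk 8.05 pos [0.5207 0.1239 0.2026] delta cm [-0.01 -0.    2.29] yaw 103.22 z [-2.e-04 -1.e-04 -1.e+00] F [ 0.6  0.2 -2.5] w 33.7
```

```bash
python3 -m handwheel '[{"tx":0,"ty":0,"tz":0.1,"wx":0,"wy":0,"wz":0,"claw":0.3},{"tx":0,"ty":0,"tz":0.2,"wx":0,"wy":0,"wz":0,"claw":0.3},{"tx":0,"ty":0,"tz":0.3,"wx":0,"wy":0,"wz":0,"claw":0.3},{"tx":0,"ty":0,"tz":0.3,"wx":0,"wy":0,"wz":0,"claw":0.3}]' 45; python3 d.py 0.5207 0.1238 0.1797; python3 r2.py 5 | tail -1
```

```text
clock: 8.38
position: [0.5207, 0.1239, 0.1995]
ee_rot: [-1.951, -2.462, 0.001]
force: [-0.2, 0.3, -1.1]
width: 0.361
clk 8.38 pos [0.5207 0.1239 0.1995] delta cm [-0.01  0.    1.98] yaw 103.22 z [-3.e-04 -2.e-04 -1.e+00] F [-0.2  0.3 -1.1] w 33.2
[294 319]
```

View pics/sc5.png

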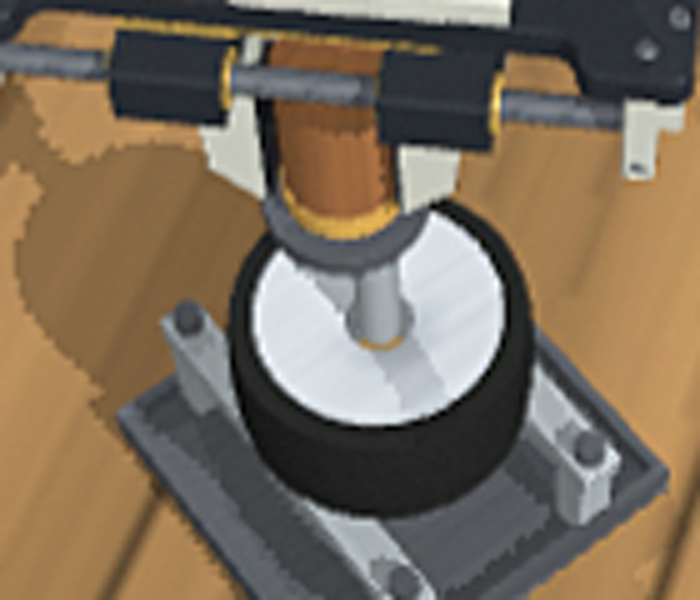

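The rod has entered the bore without contact forces. I'll go on down to just above the bush.

```bash
for i in 1 2; do python3 -m handwheel '[{"tx":0,"ty":0,"tz":0.2,"wx":0,"wy":0,"wz":0,"claw":0.3},{"tx":0,"ty":0,"tz":0.4,"wx":0,"wy":0,"wz":0,"claw":0.3},{"tx":0,"ty":0,"tz":0.6,"wx":0,"wy":0,"wz":0,"claw":0.3},{"tx":0,"ty":0,"tz":0.7,"wx":0,"wy":0,"wz":0,"claw":0.3},{"tx":0,"ty":0,"tz":0.7,"wx":0,"wy":0,"wz":0,"claw":0.3}]' 45 >/dev/null; python3 d.py 0.5207 0.1238 0.1797; done
```

```text
clk 8.85 pos [0.5206 0.1239 0.1923] delta cm [-0.01  0.01  1.26] yaw 103.22 z [-5.e-04 -1.e-04 -1.e+00] F [ 0.   0.4 -1.6] w 33.5
clk 9.27 pos [0.5206 0.1239 0.1854] delta cm [-0.01  0.01  0.57] yaw 103.22 z [-5.e-04 -1.e-04 -1.e+00] F [ 0.2 -0.3 -2. ] w 33.6
```

```bash
for i in 1 2 3; do python3 -m handwheel '[{"tx":0,"ty":0,"tz":0.05,"wx":0,"wy":0,"wz":0,"claw":0.3},{"tx":0,"ty":0,"tz":0.1,"wx":0,"wy":0,"wz":0,"claw":0.3},{"tx":0,"ty":0,"tz":0.15,"wx":0,"wy":0,"wz":0,"claw":0.3},{"tx":0,"ty":0,"tz":0.2,"wx":0,"wy":0,"wz":0,"claw":0.3}]' 45 >/dev/null; python3 d.py 0.5207 0.1238 0.1797; done
```

```text
clk 9.6 pos [0.5208 0.124  0.1837] delta cm [-0.01 -0.02  0.4 ] yaw 103.22 z [ 1.e-04 -0.e+00 -1.e+00] F [ 0.1 -0.8 -2.7] w 33.4
clk 9.93 pos [0.5208 0.1239 0.1817] delta cm [-0.01 -0.01  0.2 ] yaw 103.22 z [-1.e-04 -1.e-04 -1.e+00] F [ 0.4 -0.4 -2.4] w 34.1
clk 10.27 pos [0.5208 0.124  0.1797] delta cm [-0.02 -0.01 -0.  ] yaw 103.22 z [ 0. -0. -1.] F [-0.6  0.  -1.9] w 33.2
```

```bash
for i in 1 2 3; do python3 -m handwheel '[{"tx":0,"ty":0,"tz":0.03,"wx":0,"wy":0,"wz":0,"claw":0.3},{"tx":0,"ty":0,"tz":0.06,"wx":0,"wy":0,"wz":0,"claw":0.3},{"tx":0,"ty":0,"tz":0.1,"wx":0,"wy":0,"wz":0,"claw":0.3}]' 45 >/dev/null; python3 d.py 0.5207 0.1238 0.1797; done
```

```text
clk 10.52 pos [0.521  0.1241 0.1792] delta cm [-0.02 -0.03 -0.05] yaw 103.22 z [ 6.e-04 -0.e+00 -1.e+00] F [-2.6 -0.6  6.6] w 33.5
clk 10.77 pos [0.5212 0.1242 0.1785] delta cm [-0.03 -0.05 -0.12] yaw 103.22 z [ 1.2e-03  1.0e-04 -1.0e+00] F [-2.4 -0.8  7.8] w 33.6
clk 11.02 pos [0.5212 0.1242 0.1776] delta cm [-0.03 -0.06 -0.21] yaw 103.22 z [ 1.4e-03  2.0e-04 -1.0e+00] F [-0.2 -0.   8.4] w 33.4
```

The rod met the bush at TCP z 0.179 and it is sliding at about 10 N net. I'll keep a steady pace.

```bash
for i in 1 2 3; do python3 -m handwheel '[{"tx":0,"ty":0,"tz":0.05,"wx":0,"wy":0,"wz":0,"claw":0.3},{"tx":0,"ty":0,"tz":0.1,"wx":0,"wy":0,"wz":0,"claw":0.3},{"tx":0,"ty":0,"tz":0.15,"wx":0,"wy":0,"wz":0,"claw":0.3},{"tx":0,"ty":0,"tz":0.2,"wx":0,"wy":0,"wz":0,"claw":0.3},{"tx":0,"ty":0,"tz":0.25,"wx":0,"wy":0,"wz":0,"claw":0.3},{"tx":0,"ty":0,"tz":0.3,"wx":0,"wy":0,"wz":0,"claw":0.3}]' 45 >/dev/null; python3 d.py 0.5207 0.1238 0.1797; done
```

```text
clk 11.52 pos [0.5214 0.1243 0.1746] delta cm [-0.03 -0.07 -0.51] yaw 103.22 z [ 1.6e-03  3.0e-04 -1.0e+00] F [-1.3 -0.9  7.4] w 33.7
clk 12.02 pos [0.5214 0.1242 0.1716] delta cm [-0.03 -0.07 -0.81] yaw 103.22 z [ 1.6e-03  3.0e-04 -1.0e+00] F [-0.9  0.1  8.4] w 33.4
clk 12.52 pos [0.5214 0.1243 0.1686] delta cm [-0.03 -0.07 -1.11] yaw 103.22 z [ 1.6e-03  3.0e-04 -1.0e+00] F [-1.  -0.5  7.3] w 33.1
```

```bash
for i in 1 2 3; do python3 -m handwheel '[{"tx":0,"ty":0,"tz":0.05,"wx":0,"wy":0,"wz":0,"claw":0.3},{"tx":0,"ty":0,"tz":0.1,"wx":0,"wy":0,"wz":0,"claw":0.3},{"tx":0,"ty":0,"tz":0.15,"wx":0,"wy":0,"wz":0,"claw":0.3},{"tx":0,"ty":0,"tz":0.2,"wx":0,"wy":0,"wz":0,"claw":0.3},{"tx":0,"ty":0,"tz":0.25,"wx":0,"wy":0,"wz":0,"claw":0.3},{"tx":0,"ty":0,"tz":0.3,"wx":0,"wy":0,"wz":0,"claw":0.3}]' 45 >/dev/null; python3 d.py 0.5207 0.1238 0.1797; done; python3 r2.py 6|tail -1
```

```text
clk 13.02 pos [0.5214 0.1242 0.1656] delta cm [-0.03 -0.07 -1.41] yaw 103.22 z [ 1.6e-03  3.0e-04 -1.0e+00] F [-1.8 -0.2  7.1] w 33.3
clk 13.52 pos [0.5207 0.1238 0.1614] delta cm [ 0.    0.   -1.83] yaw 103.22 z [-3.e-04 -2.e-04 -1.e+00] F [-0.1  0.3 -2.5] w 33.6
clk 14.02 pos [0.5208 0.124  0.1586] delta cm [-0.02 -0.01 -2.11] yaw 103.22 z [-0. -0. -1.] F [ 0.2  0.6 -2. ] w 33.6
[295 333]
```

View pics/sc6.png

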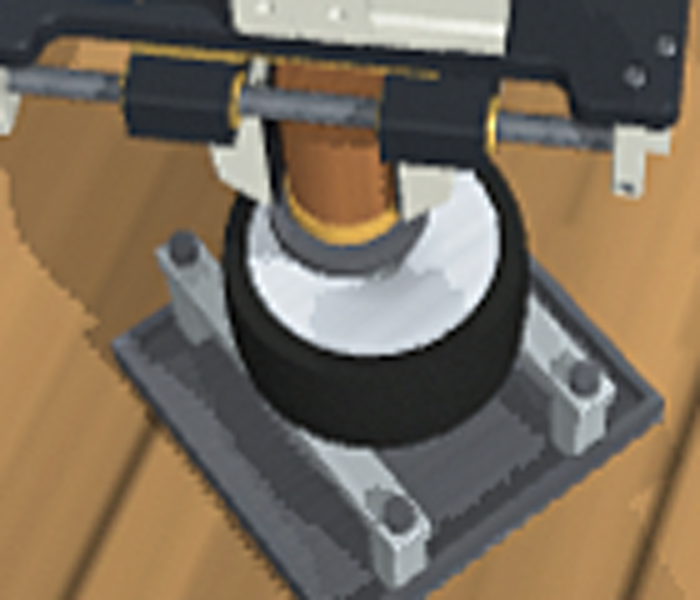

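The force fell to just the drift's weight at about 17 mm of travel, so the bush has let go. I'll withdraw straight up.

```bash
python3 -m handwheel '[{"tx":0,"ty":0,"tz":-0.5,"wx":0,"wy":0,"wz":0,"claw":0.3},{"tx":0,"ty":0,"tz":-1.5,"wx":0,"wy":0,"wz":0,"claw":0.3},{"tx":0,"ty":0,"tz":-3,"wx":0,"wy":0,"wz":0,"claw":0.3},{"tx":0,"ty":0,"tz":-4.5,"wx":0,"wy":0,"wz":0,"claw":0.3},{"tx":0,"ty":0,"tz":-6,"wx":0,"wy":0,"wz":0,"claw":0.3},{"tx":0,"ty":0,"tz":-7.3,"wx":0,"wy":0,"wz":0,"claw":0.3},{"tx":0,"ty":0,"tz":-7.9,"wx":0,"wy":0,"wz":0,"claw":0.3},{"tx":0,"ty":0,"tz":-7.9,"wx":0,"wy":0,"wz":0,"claw":0.3},{"tx":0,"ty":0,"tz":-7.9,"wx":0,"wy":0,"wz":0,"claw":0.3}]' 45 >/dev/null; python3 d.py 0.4795 -0.1458 0.2366; python3 r2.py 7|tail -1
```

```text
clk 14.82 pos [0.5208 0.1239 0.2379] delta cm [-25.31 -10.19   0.13] yaw 103.21 z [ 6.e-04 -1.e-04 -1.e+00] F [-0.5 -0.5 -2.7] w 33.8
[292 306]
```

View pics/sc7.png

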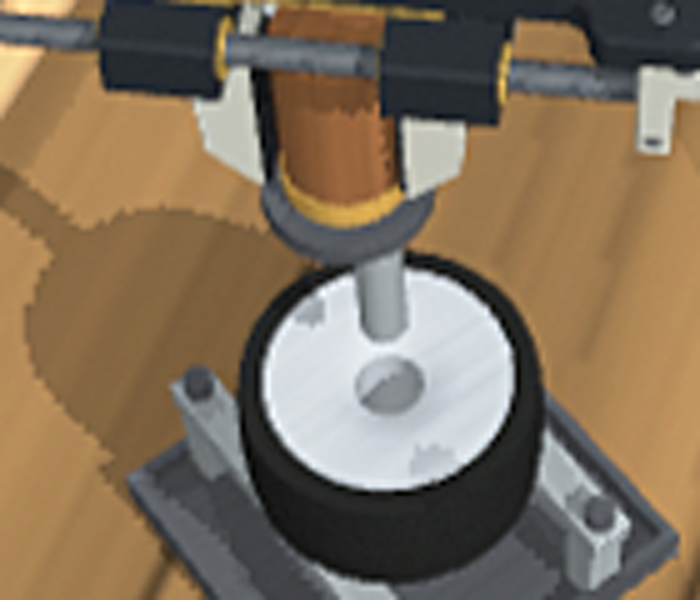

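The brass is gone from the bore and the rod sits in the grip as before. I'll return to the rack.

```bash
python3 -m handwheel '[{"tx":-2,"ty":-0.8,"tz":0,"wx":0,"wy":0,"wz":0,"claw":0.3},{"tx":-5,"ty":-2,"tz":0,"wx":0,"wy":0,"wz":0,"claw":0.3},{"tx":-8.5,"ty":-3.5,"tz":0,"wx":0,"wy":0,"wz":0,"claw":0.3},{"tx":-12,"ty":-4.9,"tz":0,"wx":0,"wy":0,"wz":0,"claw":0.3},{"tx":-15.5,"ty":-6.3,"tz":0,"wx":0,"wy":0,"wz":0,"claw":0.3},{"tx":-19,"ty":-7.7,"tz":0,"wx":0,"wy":0,"wz":0,"claw":0.3},{"tx":-22,"ty":-9,"tz":0,"wx":0,"wy":0,"wz":0,"claw":0.3},{"tx":-24.2,"ty":-9.8,"tz":0,"wx":0,"wy":0,"wz":0,"claw":0.3},{"tx":-25.3,"ty":-10.2,"tz":0,"wx":0,"wy":0,"wz":0,"claw":0.3},{"tx":-25.3,"ty":-10.2,"tz":0,"wx":0,"wy":0,"wz":0,"claw":0.3},{"tx":-25.3,"ty":-10.2,"tz":0,"wx":0,"wy":0,"wz":0,"claw":0.3},{"tx":-25.3,"ty":-10.2,"tz":0,"wx":0,"wy":0,"wz":0,"claw":0.3}]' 45 >/dev/null; python3 -m handwheel '[{"tx":0,"ty":0,"tz":0,"wx":0,"wy":0,"wz":0,"claw":0.3},{"tx":0,"ty":0,"tz":0,"wx":0,"wy":0,"wz":0,"claw":0.3},{"tx":0,"ty":0,"tz":0,"wx":0,"wy":0,"wz":0,"claw":0.3},{"tx":0,"ty":0,"tz":0,"wx":0,"wy":0,"wz":0,"claw":0.3}]' 45 >/dev/null; python3 d.py 0.4795 -0.1458 0.1287; python3 r2.py 8
```

```text
clk 16.2 pos [ 0.4795 -0.145   0.2377] delta cm [-0.07 -0.02 10.9 ] yaw 103.28 z [ 1.e-04  0.e+00 -1.e+00] F [-0.7 -0.4 -2.1] w 33.5
tip-TCP mm [-4.50363964 -9.32570705] 564.0 6082
-> axis by depth [-5.07476777 -7.07079578]
[374 187]
```

View pics/sc8.png

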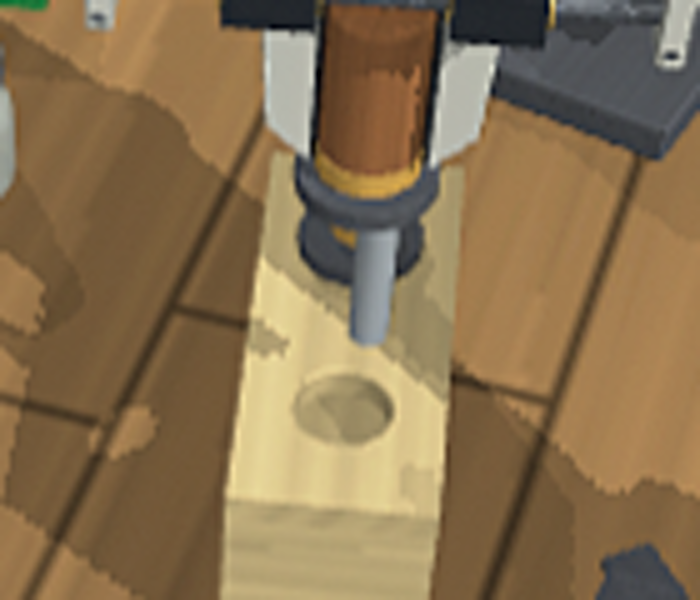

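```bash
python3 -m handwheel '[{"tx":-0.05,"ty":0,"tz":0.5,"wx":0,"wy":0,"wz":0,"claw":0.3},{"tx":-0.05,"ty":0,"tz":1.5,"wx":0,"wy":0,"wz":0,"claw":0.3},{"tx":-0.05,"ty":0,"tz":2.5,"wx":0,"wy":0,"wz":0,"claw":0.3},{"tx":-0.05,"ty":0,"tz":3,"wx":0,"wy":0,"wz":0,"claw":0.3},{"tx":-0.05,"ty":0,"tz":3,"wx":0,"wy":0,"wz":0,"claw":0.3},{"tx":-0.05,"ty":0,"tz":3,"wx":0,"wy":0,"wz":0,"claw":0.3}]' 45 >/dev/null; python3 d.py 0.4795 -0.1458 0.1287; for i in 1 2; do python3 -m handwheel '[{"tx":0,"ty":0,"tz":0.15,"wx":0,"wy":0,"wz":0,"claw":0.3},{"tx":0,"ty":0,"tz":0.3,"wx":0,"wy":0,"wz":0,"claw":0.3},{"tx":0,"ty":0,"tz":0.45,"wx":0,"wy":0,"wz":0,"claw":0.3},{"tx":0,"ty":0,"tz":0.5,"wx":0,"wy":0,"wz":0,"claw":0.3}]' 45 >/dev/null; python3 d.py 0.4795 -0.1458 0.1287; done
```

```text
clk 16.75 pos [ 0.4791 -0.1461  0.2071] delta cm [0.01 0.05 7.84] yaw 103.22 z [-1.3e-03  5.0e-04 -1.0e+00] F [ 1.3  0.1 -1.6] w 33.6
clk 17.08 pos [ 0.4795 -0.1462  0.2027] delta cm [0.04 0.01 7.4 ] yaw 103.22 z [ 1.e-04 -1.e-04 -1.e+00] F [ 0.  -0.4 -1.6] w 33.3
clk 17.42 pos [ 0.4793 -0.1462  0.1975] delta cm [0.03 0.03 6.88] yaw 103.22 z [-3.e-04  0.e+00 -1.e+00] F [-0.4  0.4 -2.6] w 33.2
```

Tip is inside the hole (z about 0.086, no contact). I'll continue down.

```bash
for i in 1 2; do python3 -m handwheel '[{"tx":0,"ty":0,"tz":0.5,"wx":0,"wy":0,"wz":0,"claw":0.3},{"tx":0,"ty":0,"tz":1.2,"wx":0,"wy":0,"wz":0,"claw":0.3},{"tx":0,"ty":0,"tz":2,"wx":0,"wy":0,"wz":0,"claw":0.3},{"tx":0,"ty":0,"tz":2.7,"wx":0,"wy":0,"wz":0,"claw":0.3},{"tx":0,"ty":0,"tz":3.2,"wx":0,"wy":0,"wz":0,"claw":0.3},{"tx":0,"ty":0,"tz":3.2,"wx":0,"wy":0,"wz":0,"claw":0.3},{"tx":0,"ty":0,"tz":3.2,"wx":0,"wy":0,"wz":0,"claw":0.3}]' 45 >/dev/null; python3 d.py 0.4795 -0.1458 0.1287; done
```

```text
clk 18.0 pos [ 0.4792 -0.1461  0.1653] delta cm [0.02 0.03 3.66] yaw 103.23 z [-9.e-04  3.e-04 -1.e+00] F [-0.1 -0.2 -2.4] w 33.6
clk 18.58 pos [ 0.4792 -0.1461  0.1333] delta cm [0.02 0.03 0.46] yaw 103.23 z [-8.e-04  2.e-04 -1.e+00] F [ 0.2  0.1 -2.4] w 33.4
```

```bash
for i in 1 2 3; do python3 -m handwheel '[{"tx":0,"ty":0,"tz":0.05,"wx":0,"wy":0,"wz":0,"claw":0.3},{"tx":0,"ty":0,"tz":0.1,"wx":0,"wy":0,"wz":0,"claw":0.3},{"tx":0,"ty":0,"tz":0.14,"wx":0,"wy":0,"wz":0,"claw":0.3},{"tx":0,"ty":0,"tz":0.14,"wx":0,"wy":0,"wz":0,"claw":0.3}]' 45 >/dev/null; python3 d.py 0.4795 -0.1458 0.1287; done
```

```text
clk 18.92 pos [ 0.4796 -0.1462  0.1325] delta cm [0.04 0.   0.38] yaw 103.22 z [ 4.e-04 -2.e-04 -1.e+00] F [ 0.2  0.4 -2.3] w 33.5
clk 19.25 pos [ 0.4794 -0.1462  0.1308] delta cm [0.03 0.02 0.21] yaw 103.22 z [-1.e-04 -0.e+00 -1.e+00] F [ 0.2 -0.9 -1.8] w 33.4
clk 19.58 pos [ 0.4794 -0.1462  0.1294] delta cm [0.03 0.02 0.07] yaw 103.22 z [-2.e-04 -0.e+00 -1.e+00] F [-0.1 -0.  -3.2] w 33.7
```

```bash
for i in 1 2; do python3 -m handwheel '[{"tx":0,"ty":0,"tz":0.03,"wx":0,"wy":0,"wz":0,"claw":0.3},{"tx":0,"ty":0,"tz":0.06,"wx":0,"wy":0,"wz":0,"claw":0.3},{"tx":0,"ty":0,"tz":0.06,"wx":0,"wy":0,"wz":0,"claw":0.3}]' 45 >/dev/null; python3 d.py 0.4795 -0.1458 0.1287; done
```

```text
clk 19.83 pos [ 0.4794 -0.1462  0.1289] delta cm [0.03 0.02 0.02] yaw 103.22 z [-1.e-04 -0.e+00 -1.e+00] F [ 1.2 -0.5 -2.9] w 33.3
clk 20.08 pos [ 0.4795 -0.1461  0.1287] delta cm [ 0.03  0.01 -0.  ] yaw 103.22 z [ 1.e-04 -3.e-04 -1.e+00] F [-1.3  0.   3.7] w 33.3
```

The force changed sign at exactly the original height, so the drift is seated. I'll release it and retreat upward.

```bash
python3 -m handwheel '[{"tx":0,"ty":0,"tz":0,"wx":0,"wy":0,"wz":0,"claw":0.45},{"tx":0,"ty":0,"tz":0,"wx":0,"wy":0,"wz":0,"claw":0.6},{"tx":0,"ty":0,"tz":0,"wx":0,"wy":0,"wz":0,"claw":0.9},{"tx":0,"ty":0,"tz":0,"wx":0,"wy":0,"wz":0,"claw":0.9},{"tx":0,"ty":0,"tz":0,"wx":0,"wy":0,"wz":0,"claw":0.9},{"tx":0,"ty":0,"tz":0,"wx":0,"wy":0,"wz":0,"claw":0.9},{"tx":0,"ty":0,"tz":0,"wx":0,"wy":0,"wz":0,"claw":0.9},{"tx":0,"ty":0,"tz":0,"wx":0,"wy":0,"wz":0,"claw":0.9}]' 45 ; python3 d.py 0.4795 -0.1458 0.1287
```

```text
clock: 20.75
position: [0.4795, -0.1462, 0.1283]
ee_rot: [-1.951, -2.462, 0.0]
force: [0.2, -0.4, 0.2]
width: 0.878
clk 20.75 pos [ 0.4795 -0.1462  0.1283] delta cm [ 0.04  0.01 -0.04] yaw 103.22 z [-0. -0. -1.] F [ 0.2 -0.4  0.2] w 80.8
```

```bash
python3 -m handwheel '[{"tx":0,"ty":0,"tz":-1,"wx":0,"wy":0,"wz":0,"claw":0.9},{"tx":0,"ty":0,"tz":-4,"wx":0,"wy":0,"wz":0,"claw":0.9},{"tx":0,"ty":0,"tz":-8,"wx":0,"wy":0,"wz":0,"claw":0.9},{"tx":0,"ty":0,"tz":-12,"wx":0,"wy":0,"wz":0,"claw":0.9},{"tx":0,"ty":-3,"tz":-15,"wx":0,"wy":0,"wz":0,"claw":0.9},{"tx":0,"ty":-7,"tz":-16,"wx":0,"wy":0,"wz":0,"claw":0.9},{"tx":0,"ty":-10,"tz":-16,"wx":0,"wy":0,"wz":0,"claw":0.9},{"tx":0,"ty":-12,"tz":-16,"wx":0,"wy":0,"wz":0,"claw":0.9},{"tx":0,"ty":-12,"tz":-16,"wx":0,"wy":0,"wz":0,"claw":0.9},{"tx":0,"ty":-12,"tz":-16,"wx":0,"wy":0,"wz":0,"claw":0.9},{"tx":0,"ty":-12,"tz":-16,"wx":0,"wy":0,"wz":0,"claw":0.9}]' >/dev/null; python3 d.py 0.4795 -0.1458 0.1287
python3 - <<'E'
from h import *
for n in("side","top"):
    im,d=vision.get_image(n);cv2.imwrite(f"pics/{n}9.png",im)
    T=cam_pose(n)
    for lab in("drift","punch_center","bush_center","bush"):
        for r in nets.cut_out(lab,n)[:1]:
            m=r["region"]&(d>0)
            if not m.any(): continue
            v,u=np.nonzero(m);P=pts(n,np.c_[u,v],d[m],T);zt=np.percentile(P[:,2],95);t=P[P[:,2]>zt-.012]
            print(n,lab,round(r["score"],2),np.round(r["uv"]),zt.round(3),t.mean(0).round(4),P.mean(0).round(3))
E
```

```text
clk 21.67 pos [ 0.3634 -0.1734  0.289 ] delta cm [ 0.04 11.91 16.04] yaw 103.24 z [ 1.4e-03 -5.0e-04 -1.0e+00] F [-0.4  0.1  0.3] w 82.7
side drift 0.61 [374. 198.] 0.166 [ 0.478  -0.1438  0.1637] [ 0.477 -0.139  0.132]
side punch_center 0.57 [377. 163.] 0.151 [ 0.4965 -0.2214  0.1495] [ 0.497 -0.225  0.124]
side bush 0.42 [372. 224.] 0.094 [ 0.4848 -0.1692  0.0916] [ 0.479 -0.145  0.07 ]
top drift 0.66 [364. 273.] 0.168 [ 0.4774 -0.1469  0.1703] [ 0.477 -0.142  0.144]
top punch_center 0.78 [402. 266.] 0.151 [ 0.4976 -0.2295  0.1487] [ 0.499 -0.226  0.116]
```

View pics/side9.png

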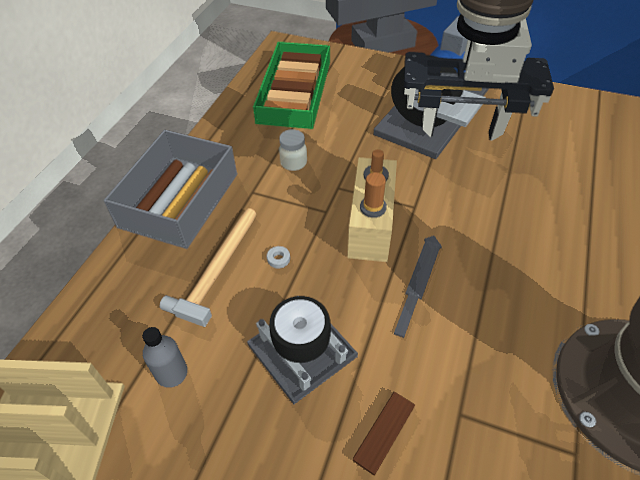

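View pics/top9.png

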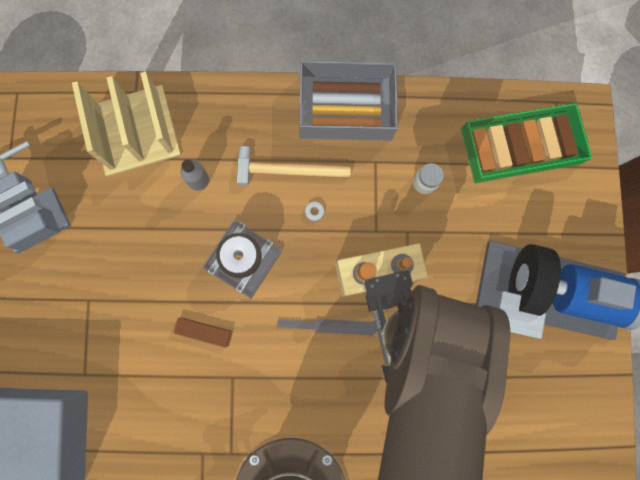

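Both views show the drift standing in its hole (top at z 0.166, as at the start). The punch and the other bystanders have not moved. I'll zoom on the bore to find the bush.

```bash
python3 - <<'E'
import cv2,numpy as np
a=[]
for f in("top0","top9"):
    i=cv2.imread(f"pics/{f}.png");a.append(cv2.resize(i[220:295,200:275],(400,400),interpolation=cv2.INTER_CUBIC))
cv2.imwrite("pics/zb.png",np.hstack(a))
E
```

```text
(no output)
```

View pics/zb.png

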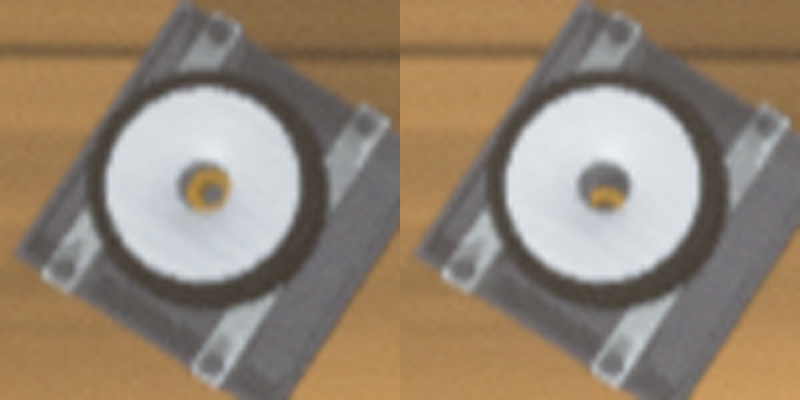

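```bash
python3 - <<'E'
from h import *
im,d=vision.get_image("top");T=cam_pose("top")
for v in range(253,261):
    print(v,[(u,tuple(map(int,im[v,u])),round(float(pts("top",[[u,v]],[d[v,u]],T)[0,2]),3)) for u in range(236,242)])
s=sensors.observe();print(s["clock"])
E
```

```text
253 [(236, (114, 114, 116), 0.064), (237, (110, 109, 113), 0.053), (238, (105, 104, 107), 0.007), (239, (103, 101, 104), 0.007), (240, (100, 99, 102), 0.002), (241, (106, 102, 106), 0.007)]
254 [(236, (115, 118, 123), 0.007), (237, (97, 105, 114), 0.004), (238, (95, 105, 114), 0.007), (239, (95, 102, 111), -0.001), (240, (97, 100, 106), 0.002), (241, (99, 101, 103), 0.004)]
255 [(236, (96, 127, 148), 0.026), (237, (86, 127, 155), 0.025), (238, (83, 125, 152), 0.024), (239, (84, 121, 149), 0.001), (240, (91, 113, 132), 0.01), (241, (95, 105, 112), 0.007)]
256 [(236, (82, 139, 174), 0.025), (237, (76, 142, 180), 0.026), (238, (73, 137, 174), 0.026), (239, (77, 140, 176), 0.023), (240, (73, 131, 164), 0.026), (241, (91, 122, 146), 0.024)]
257 [(236, (79, 136, 173), 0.024), (237, (68, 125, 159), 0.023), (238, (70, 123, 154), 0.016), (239, (75, 130, 164), 0.011), (240, (79, 144, 181), 0.022), (241, (96, 145, 175), 0.025)]
258 [(236, (93, 128, 155), 0.02), (237, (80, 110, 130), 0.004), (238, (85, 105, 123), 0.006), (239, (92, 114, 133), 0.009), (240, (97, 139, 165), 0.007), (241, (136, 167, 189), 0.093)]
259 [(236, (155, 161, 167), 0.09), (237, (139, 144, 145), 0.092), (238, (140, 140, 139), 0.092), (239, (145, 145, 147), 0.094), (240, (164, 168, 173), 0.095), (241, (182, 189, 194), 0.099)]
260 [(236, (199, 193, 191), 0.092), (237, (190, 184, 182), 0.093), (238, (185, 180, 178), 0.091), (239, (188, 185, 181), 0.093), (240, (199, 195, 191), 0.091), (241, (210, 203, 200), 0.093)]
22.2167
```

The brass rim reads z ≈ 0.024–0.026, which is an upright bush (18 mm) on the tray floor (6 mm). Handing in.

```bash
python3 -c "
from cell import arm
print(arm.sign_off())"
```

```text
the job is handed in; nothing more can be done
None
```

The bush is out of the wheel and standing in the tray, and the drift is back upright in its own rack hole. I handed the job in at about 22 s of the 59 s allowed.

- **Finding the bore:** I measured the rod's offset from the handle axis in the side view, about (-4.5, -5.3) mm. The rod then went into the bore on the first descent without touching the countersink.
- **Driving the bush:** I pushed the bush down at 5–6 mm/s. Net push was about 10 N at every reading (one taken every 0.25–0.5 s). It let go after roughly 17 mm.
- **Bush in the tray:** The top camera's depth puts the brass rim 24–26 mm above the bench, which matches the bush standing on the tray floor.
- **Drift seated:** The drift met the rack plate at its original height, and its top reads 166 mm in the side view (168 mm in the top view), the same as before. Contact force was about 6 N when I set it down.
- **Everything else:** By eye in the final side and top pictures, the punch and the other things stand where they were. The gripper is clear of everything.

**Checks that disagreed:** The trained network did not find the bush afterwards; its one hit was a wrong one on the rack. I confirmed the bush from the picture and depth instead. The first silhouette fit of the rod was about 2 mm off the depth reading, and a second measurement over the wheel agreed with the depth.

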